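# Load the orbital shaker

## Robot

A 6-joint arm with a two-finger parallel gripper is mounted at the origin on a cart in front of the work surface, level with it; the furniture and walls round the work are solid. World frame = base frame: x ahead of the robot, y to its left, z up, the work surface at z = 0. Lengths are in m, angles in degrees, forces in N, time in s.
With the tool pointing down it reaches from about 0.375 to 0.9 m from the base axis. Payload 3.1 kg.
Tool frame: the origin (TCP) lies on the centre line of the jaws, within the pads' length; the fingertips stand 17 mm ahead of it and the grasp point (between the pads) lies 2 mm behind it; z points along the fingers, y is the line along which they close (so a half turn about z gives the same grasp; the last joint's range is limited). The gripper opens to 87 mm and grips with 3 to 60 N. Pads are 19 mm wide; open, the fingers measure 117 mm over their backs; the gripper's body (75 mm by 190 mm) begins 51 mm behind the grasp point.
Start: joints at [66.721, 30.224, 82.088, -0, 67.689, -10.227], TCP at [0.141, 0.609, 0.24] pointing down, gripper open.
Joint ranges: [-176.69, 176.69], [-43.24, 126.21], [12.49, 139.97], [-82, 262], [0, 151.66], [-163.58, 163.58]. Speed limits (degrees/s): [159.86, 159.86, 180, 180, 180, 180].

## Interface

Orientations are given as a 3x3 rotation matrix whose columns are the frame's x, y, z axes.
In Python, from rig import bot, imaging, finder gives the robot as it stands. The module is installed in compiled form; this text tells all that it offers.
- The arm moves only by the tool play_rows, never from a script. Its argument "motion" is a list that holds one entry, the list of rows, each a list of 6 numbers: the shift along the tool's x, y, z in parts of the range, where 1.0 means 800 mm, then the turn, a rotation vector about the tool's x, y, z in shares of 180 degrees (1.0 is 180 degrees). In form: [[[dx, dy, dz, wx, wy, wz], ...]]. A call has 1 to 8 rows; each row is the pose to reach, as a shift and turn from the pose commanded when the call began, along the tool's axes at that moment; what a row does not reach only later rows make up. A row lasts 1/12 s, in which the tool goes at most 41.7 mm and 7.16 degrees, less where a joint would pass 70% of its speed; a pose out of reach is approached as far as the arm can. A shift or turn number past 1, either way, is cut back to 1. A call with a gripper value outside its range is refused whole. "fingers" is the finger opening in m, from 0 to 0.087, set as the call begins (left out, the last holds). The fingers move at their own pace and stop on an object; the grip force is fixed at half the most. Time passes only in rows, so rows that repeat a pose let the fingers close. It gives the time, the measured TCP pose, the force, the opening and the grip force at its end, in the units of the state.
- bot.read_state(): the state, without advancing time (a new reading comes with each control period).
- imaging.capture(name): name is "side" or "top" or "wrist"; returns a dict with "frame" (400x640x3 uint8, red, green, blue), "camera_matrix" (3x3 intrinsics, pixels), "R" (3x3) and "t" (3): a world point X has camera coordinates R X + t. Camera axes: x right, y down, z forward; pixel columns grow to the right and rows downward; lengths in m; the calibration is good to about 2 mm. A picture is of the moment at which its call begins. There is no depth.
- bot.hand_in(): hands the job in; it is judged then, once.
Trained networks look in the newest picture that a camera, given by its name, has taken for a name from the list of things; names that differ only in an ending like _2 or _b are one class to them, and where a whole thing is asked for, a point or a joint stands for the part that bears it (a point fixed in the world has none). Each returns a list of dicts, best first, with "confidence" (0 to 1); they miss things now and then, are a little off and sometimes report something else, mostly with a low value. They report only what shows in the picture. A call takes as long as a camera call. They do not tell look-alikes from the thing itself.
- finder.recognise(camera, name): "at" ([x, y, z] in m, in world coordinates, good to about 4 mm: the middle of the surface that is visible of it).
- finder.outline_of(camera, name): "pixels" (400x640 bool, what is visible of it).
The state is a dict: "time_s": time; "joint_positions": joint angles; "qvel": joint speeds; "tau": joint torques, N m; "position": TCP position; "tcp_rot": TCP orientation; "force": force on the tool from outside, world axes, zero at the start; "moment": the same for the moment, N m; "opening": opening from 0.0 (shut) to 1.0 (fully open); "grasp_force": force on a finger pad.
Only numpy, scipy, OpenCV 4.12 (cv2) and the standard library are available. Lean on these libraries where they do the work, as an engineer would, in place of code of your own. Each camera call takes 0.05 s, during which the arm holds its last target. There are 200 camera calls.

## Task

Load the orbital shaker for mixing: put each of the four closed bottles standing on the bench (large amber, medium white, small dropper, and the square one) upright into the spring clamp that is made for its size and shape, pushed down between the fingers until it stands on the clamp's base, the square one with its flat sides against the clamp's flat fingers. Do not knock any bottle over, and let go of them all.

Things in the scene. Friction and masses are not known exactly. Their poses are not given: they have to be found in the camera images.
- ups_b: tall black power-supply tower at the back of the bench, left of the shaker and behind some bottles: an obstacle, fixed, never moves. Origin: near the centre of its underside; its front face lies 182 mm from the origin along its own -x, it is 170 mm wide along y and 395 mm high with what stands on it. Swing the gripper past in front of it.
- shaker: orbital shaker, off: low white housing, square platform 212 mm wide with a black mat that carries the four clamps in a square of 100 mm spacing. Origin: centre of the underside, on the bench; +x points to its back; control panel and knobs stick out to 127 mm on the -x side, 42 mm high; mat top 64 mm above the origin. Heavy; nothing of it moves.
- clamp_large: steel spring clamp for a round bottle 68 mm across, the widest (70 mm between facing fingers). Origin: centre of the plate's underside, on the mat; z up; the bottle stands 4 mm above it. Four fingers, straight to 38 mm, then flared out 9 mm to the tips at 51 mm above the origin; hinged at the plate, they spring outward only, about 0.3 N/mm each
- clamp_medium: steel spring clamp for a round bottle 54 mm across (56 mm between facing fingers). Origin: centre of the plate's underside, on the mat; z up; the bottle stands 4 mm above it. Four fingers, straight to 33 mm, then flared out 9 mm to the tips at 46 mm above the origin; hinged at the plate, they spring outward only, about 0.3 N/mm each
- clamp_small: steel spring clamp for a round bottle 34 mm across, the narrowest (36 mm between facing fingers). Origin: centre of the plate's underside, on the mat; z up; the bottle stands 4 mm above it. Four fingers, straight to 21 mm, then flared out 9 mm to the tips at 34 mm above the origin; hinged at the plate, they spring outward only, about 0.3 N/mm each
- clamp_square: steel spring clamp for a square bottle, flat 24 mm fingers on its +x, -x, +y, -y sides (48 mm between facing fingers). Origin: centre of the plate's underside, on the mat; z up; the bottle stands 4 mm above it. Four fingers, straight to 32 mm, then flared out 9 mm to the tips at 45 mm above the origin; hinged at the plate, they spring outward only, about 0.3 N/mm each
- amber_bottle: large round brown bottle with a pale round screw cap, closed: 68 mm across, 125 mm high; body to 94 mm, cap 44 mm across from 94 to 125 mm. Origin: centre of the underside; z up along the bottle. About 0.24 kg.
- white_bottle: medium round white bottle with a narrow round screw cap, closed: 54 mm across, 105 mm high; body to 79 mm, cap 30 mm across from 79 to 105 mm. Origin: centre of the underside; z up. About 0.14 kg.
- dropper_bottle: small round white dropper bottle with a pale round screw cap, closed: 34 mm across, 70 mm high; body to 53 mm, cap 20 mm across from 53 to 70 mm. Origin: centre of the underside; z up. About 0.06 kg.
- square_bottle: square white bottle with a ribbed grey round screw cap, closed: 46 mm x 46 mm, edges rounded, 106 mm high; square body to 72 mm, then a round shoulder to 84 mm, cap 33 mm across from 84 to 106 mm. Origin: centre of the underside; x and y square to its sides, z up. About 0.14 kg.
Things that resemble listed ones, but are neither listed nor needed, are in the scene too. Of the things shaped like the amber_bottle, the brown one is meant. What is shaped like the dropper_bottle but pink is not meant.

How it is judged:
By the outcome, as a careful person would: the job done as asked, in the order asked, and still so for the second after the job is handed in, with the robot touching nothing.
It also fails if it takes over 120 s, if anything falls off the work surface, if the arm or the gripper's body presses on something with over 40 N, if the wrist force passes 120 N, or if a joint passes its speed limit or range.

## Working session

There is one attempt and no reset: what is moved stays moved. The work goes in short steps, Python scripts to look and compute and a tool call to move; the robot and the scene stay as the last step left them, time stands still between calls to the robot, and variables do not carry over. Pictures are saved under pics/ and viewed, at most 15 in all, crops included, and the job is handed in when it is done.

Besides the shell and the picture viewer there is one more tool, called after "Emit:" in YAML: its name, and indented under it one key for each argument. play_rows: Moves the arm, as the interface text tells. Its arguments: {"type":"object","properties":{"motion":{"type":"array"},"fingers":{"type":"number"}},"required":["motion"]}

```bash
mkdir -p pics; cat > h.py <<'E'
from rig import bot, imaging, finder
import numpy as np, cv2
def snap(c,fn=None):
    d=imaging.capture(c)
    if fn: cv2.imwrite('pics/'+fn,cv2.cvtColor(d['frame'],cv2.COLOR_RGB2BGR))
    return d
def proj(d,X):
    p=d['camera_matrix']@(d['R']@np.array(X,float)+d['t']); return p[:2]/p[2]
def ray(d,uv,z):
    K,R,t=d['camera_matrix'],d['R'],d['t']
    r=R.T@np.linalg.solve(K,[uv[0],uv[1],1.]); c=-R.T@t
    return c+r*(z-c[2])/r[2]
E
python3 - <<'E'
from h import *
np.set_printoptions(precision=3,suppress=True)
for c in ['top','side']:
    d=snap(c,c+'1.png'); print(c,-d['R'].T@d['t'],d['R'][2])
    for n in ['ups_b','shaker','clamp_large','clamp_medium','clamp_small','clamp_square','amber_bottle','white_bottle','dropper_bottle','square_bottle']:
        for q in finder.recognise(c,n): print(n,round(q['confidence'],2),np.array(q['at']),proj(d,q['at']).round())
s=bot.read_state(); print(s['tcp_rot'],s['position'])
E
```

```text
top [0.28  0.015 1.421] [ 0.15   0.004 -0.989]
shaker 0.7 [ 0.554 -0.065  0.062] [337. 183.]
clamp_large 0.57 [ 0.641 -0.082  0.066] [343. 159.]
clamp_medium 0.72 [ 0.505 -0.034  0.07 ] [329. 196.]
clamp_medium 0.15 [ 0.553 -0.117  0.069] [352. 183.]
clamp_small 0.71 [ 0.55  -0.117  0.068] [352. 184.]
clamp_square 0.77 [0.598 0.007 0.068] [318. 170.]
amber_bottle 0.94 [0.248 0.307 0.099] [227. 266.]
amber_bottle 0.68 [0.477 0.116 0.104] [286. 201.]
white_bottle 0.5 [ 0.661 -0.225  0.082] [383. 154.]
white_bottle 0.46 [ 0.552 -0.119  0.069] [353. 183.]
dropper_bottle 0.44 [0.413 0.168 0.051] [272. 220.]
square_bottle 0.79 [ 0.594 -0.353  0.073] [418. 173.]
square_bottle 0.22 [0.475 0.118 0.104] [285. 201.]
side [-0.174 -0.229  1.129] [ 0.512  0.211 -0.833]
shaker 0.66 [ 0.524 -0.075  0.066] [368. 202.]
clamp_large 0.78 [ 0.639 -0.078  0.069] [382. 169.]
clamp_medium 0.91 [ 0.503 -0.03   0.069] [349. 202.]
clamp_small 0.7 [0.462 0.111 0.095] [293. 192.]
clamp_square 0.81 [0.603 0.013 0.07 ] [347. 169.]
amber_bottle 0.96 [0.235 0.303 0.096] [184. 239.]
amber_bottle 0.89 [0.465 0.112 0.094] [293. 192.]
white_bottle 0.71 [ 0.657 -0.234  0.068] [440. 181.]
dropper_bottle 0.76 [0.321 0.409 0.047] [170. 209.]
dropper_bottle 0.75 [0.408 0.164 0.047] [267. 212.]
square_bottle 0.71 [ 0.585 -0.358  0.068] [480. 217.]
[[-0.974  0.226  0.   ]
 [ 0.226  0.974 -0.   ]
 [-0.    -0.    -1.   ]] [0.141 0.609 0.24 ]
```

```bash
python3 - <<'E'
import cv2
for c,(x0,x1,y0,y1) in {'top':(190,450,100,300),'side':(140,520,100,300)}.items():
    im=cv2.imread(f'pics/{c}1.png')[y0:y1,x0:x1]
    f=800/(x1-x0) if c=='side' else 3
    cv2.imwrite(f'pics/{c}1c.png',cv2.resize(im,None,fx=f,fy=f,interpolation=cv2.INTER_CUBIC))
E
```

```text
(no output)
```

View pics/top1c.png

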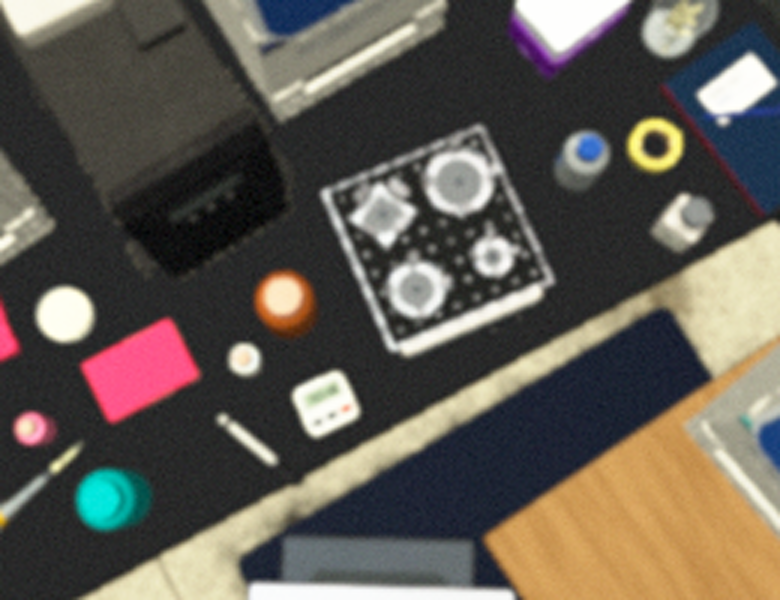

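View pics/side1c.png

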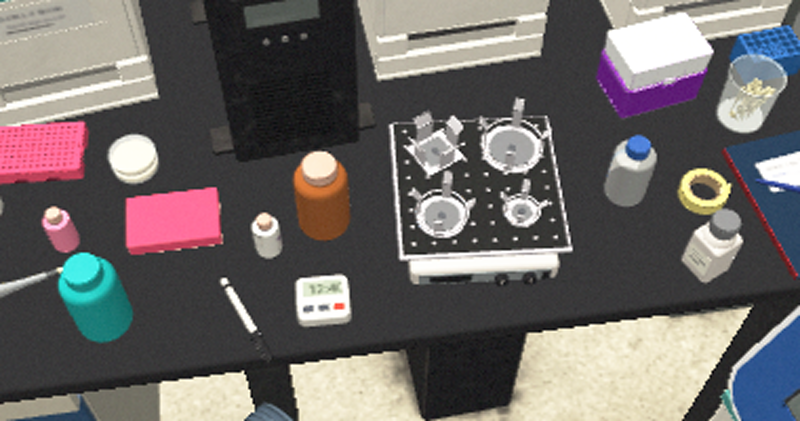

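```bash
cat >> h.py <<'E'
from scipy.optimize import least_squares
B={'amber_bottle':[(0,.034),(.094*.8,.034),(.094,.022),(.125,.022)],'white_bottle':[(0,.027),(.065,.027),(.079,.015),(.105,.015)],
'dropper_bottle':[(0,.017),(.046,.017),(.053,.010),(.070,.010)],'square_bottle':[(0,.027),(.068,.027),(.084,.0165),(.106,.0165)]}
a=np.linspace(0,2*np.pi,40)
def hullc(d,n,x,y):
    P=np.array([proj(d,(x+r*np.cos(t),y+r*np.sin(t),z)) for z,r in B[n] for t in a],np.float32)
    h=cv2.convexHull(P); m=cv2.moments(h); return np.array([m['m10'],m['m01']])/m['m00'],m['m00']
def fit(n,obs,x0):
    f=lambda p:np.concatenate([hullc(d,n,*p)[0]-c for d,c in obs])
    r=least_squares(f,x0,diff_step=1e-3); return r.x,r.fun
def masks(c,n,near,d):
    out=[]
    for q in finder.outline_of(c,n):
        m=q['pixels'].astype(np.uint8); ys,xs=np.nonzero(m); cen=np.array([xs.mean(),ys.mean()])
        if np.linalg.norm(cen-proj(d,near))<12: out.append((q['confidence'],cen,m.sum()))
    return out
E
python3 - <<'E'
from h import *
np.set_printoptions(precision=4,suppress=True)
D={c:snap(c) for c in ['top','side']}
N={'amber_bottle':(.475,.115,.06),'white_bottle':(.66,-.23,.05),'dropper_bottle':(.412,.166,.04),'square_bottle':(.592,-.356,.05)}
for n,p in N.items():
    obs=[]
    for c in D:
        ms=masks(c,n,p,D[c])
        if ms: obs.append((D[c],ms[0][1])); print(n,c,round(ms[0][0],2),ms[0][1],ms[0][2],hullc(D[c],n,p[0],p[1]))
    for o in obs: print('  single',fit(n,[o],p[:2])[0])
    if obs: print('  both',fit(n,obs,p[:2]))
d=D['side']
for uv in [(250,175),(309.6,168)]: print('ups',ray(d,uv,0))
for n in ['clamp_large','clamp_medium','clamp_small','clamp_square','shaker']:
    for c in D:
        q=finder.outline_of(c,n)
        if q:
            ys,xs=np.nonzero(q[0]['pixels']); r=cv2.minAreaRect(np.c_[xs,ys].astype(np.float32)); print(n,c,round(q[0]['confidence'],2),r, ray(D[c],(xs.mean(),ys.mean()),.066))
E
```

```text
amber_bottle top 0.64 [286.2254 200.5111] 315 (array([287.0704, 203.8435]), 330.73180876811966)
amber_bottle side 0.77 [292.8187 192.7785] 921 (array([294.2243, 196.9873]), 933.3548547171522)
  single [0.4872 0.1185]
  single [0.4861 0.124 ]
  both (array([0.4864, 0.122 ]), array([-0.9517,  0.1952,  0.717 ,  0.15  ]))
white_bottle top 0.69 [384.7883 152.3964] 222 (array([381.8218, 157.343 ]), 242.32249203999527)
white_bottle side 0.68 [439.253  180.7099] 593 (array([436.6287, 185.298 ]), 606.6558143370785)
  single [ 0.6792 -0.241 ]
  single [ 0.6778 -0.2329]
  both (array([ 0.6783, -0.2357]), array([-1.4371,  0.1935,  1.0391,  0.1523]))
dropper_bottle top 0.58 [272.1127 219.3662] 71 (array([272.8581, 221.3035]), 84.03871634579264)
dropper_bottle side 0.62 [266.6261 211.8739] 238 (array([267.8976, 214.489 ]), 244.77120480383746)
  single [0.419 0.169]
  single [0.4182 0.1727]
  both (array([0.4184, 0.1714]), array([-0.6434,  0.1476,  0.4843,  0.0995]))
square_bottle top 0.62 [417.7713 173.6395] 258 (array([416.2302, 175.9367]), 262.46290052938275)
square_bottle side 0.81 [479.0441 21
[... 875 characters left out ...]
780822753906, 197.5975799560547), (17.335289001464844, 18.584678649902344), 51.34019470214844) [ 0.5543 -0.1208  0.066 ]
clamp_square top 0.73 ((317.87628173828125, 169.7623748779297), (18.806201934814453, 18.109676361083984), 84.2894058227539) [0.6021 0.0083 0.066 ]
clamp_square side 0.81 ((346.7334899902344, 168.73095703125), (23.36903190612793, 26.860137939453125), 4.085616588592529) [0.6077 0.013  0.066 ]
shaker top 0.76 ((336.55670166015625, 181.25257873535156), (64.06834411621094, 59.09314727783203), 66.03751373291016) [ 0.5504 -0.0622  0.066 ]
shaker side 0.62 ((368.24432373046875, 195.37527465820312), (78.2374038696289, 83.73171997070312), 87.39744567871094) [ 0.5288 -0.0729  0.066 ]
```

Careful with the scale: shifts go in shares of 800 mm and turns go in shares of 180 degrees. That gives: -0.25 m / 0.8 = -0.3125, -0.23 m / 0.8 = -0.2875.

Emit:
play_rows:
  motion:
    - [[-0.05,-0.0375,0,0,0,0],[-0.0875,-0.0875,0,0,0,0],[-0.125,-0.1375,0,0,0,0],[-0.1625,-0.1875,0,0,0,0],[-0.1875,-0.2375,0,0,0,0],[-0.2125,-0.2875,0,0,0,0],[-0.225,-0.3125,0,0,0,0],[-0.225,-0.3125,0,0,0,0]]

```text
time_s: 2.77
position: [0.2595, 0.3208, 0.2395]
tcp_rot: [[-0.974, 0.227, -0.001], [0.227, 0.974, -0.002], [0.001, -0.003, -1.0]]
force: [0.4, 0.0, -0.4]
opening: 1.002
grasp_force: 0.0
```

```bash
cat >> h.py <<'E'
def rel(x,y,z,ang=None):
    "shift/turn in tool axes to reach world TCP pos with tool y at angle ang (deg), from current"
    s=bot.read_state(); R=np.array(s['tcp_rot']); p=np.array(s['position'])
    cur=np.degrees(np.arctan2(R[1,1],R[0,1])); 
    Rn=np.array([[np.sin(np.radians(cur))*-1,np.cos(np.radians(cur)),0],[np.cos(np.radians(cur)),np.sin(np.radians(cur)),0],[0,0,-1]])
    w=0 if ang is None else -(((ang-cur+90)%180)-90)
    print('rel',(Rn.T@(np.array([x,y,z])-p)).round(4),'wz',round(w,1),'cur',round(cur,1),'q6',round(s['joint_positions'][5],1),'t',s['time_s'])
E
python3 - <<'E'
from h import *
np.set_printoptions(precision=4,suppress=True)
d=snap('wrist','w1.png'); s=bot.read_state()
print('cam in tool',np.array(s['tcp_rot']).T@(-d['R'].T@d['t']-s['position']),'fwd in tool',np.array(s['tcp_rot']).T@d['R'].T, d['camera_matrix'])
for n in B:
  for q in finder.recognise('wrist',n): print(n,round(q['confidence'],2),np.array(q['at']),proj(d,q['at']).round())
rel(.418,.171,.24)
E
```

```text
cam in tool [ 0.0712  0.0009 -0.1455] fwd in tool [[ 0.0009 -0.9655 -0.2605]
 [ 1.      0.0004  0.0017]
 [-0.0015 -0.2605  0.9655]] [[341.5116   0.     318.6562]
 [  0.     341.5116 198.0674]
 [  0.       0.       1.    ]]
amber_bottle 0.96 [0.2398 0.3221 0.107 ] [315. 170.]
dropper_bottle 0.83 [0.4048 0.1806 0.0371] [231. 322.]
dropper_bottle 0.73 [0.3194 0.4173 0.0537] [425. 215.]
rel [-0.1883 -0.1149 -0.0001] wz 0 cur 76.9 q6 -41.1 t 3.0167
```

View pics/w1.png

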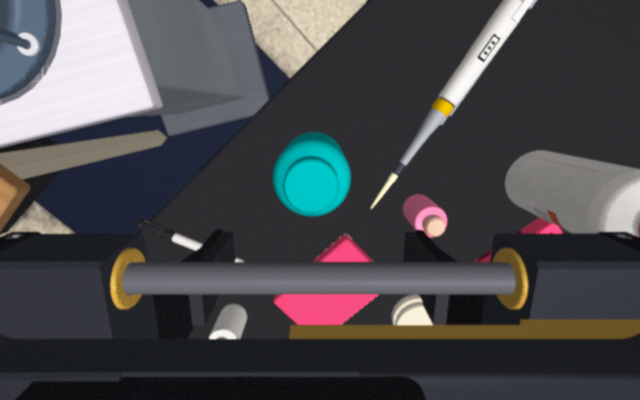

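To row units: -0.188 m / 0.8 = -0.235, -0.115 m / 0.8 = -0.1438.

Emit:
play_rows:
  motion:
    - [[-0.0375,-0.025,0,0,0,0],[-0.075,-0.05,0,0,0,0],[-0.1188,-0.075,0,0,0,0],[-0.1625,-0.1,0,0,0,0],[-0.2,-0.125,0,0,0,0],[-0.225,-0.1375,0,0,0,0],[-0.235,-0.1438,0,0,0,0],[-0.235,-0.1438,0,0,0,0]]

```text
time_s: 3.68
position: [0.4192, 0.1703, 0.2395]
tcp_rot: [[-0.974, 0.227, 0.001], [0.227, 0.974, 0.0], [-0.001, 0.001, -1.0]]
force: [0.0, -0.2, -0.2]
opening: 1.001
grasp_force: 0.0
```

```bash
python3 - <<'E'
from h import *
np.set_printoptions(precision=4,suppress=True)
d=snap('wrist','w2.png'); s=bot.read_state(); print(s['position'],s['qvel'])
for n,p in [('dropper_bottle',(.418,.171,.035)),('amber_bottle',(.486,.122,.06))]:
  for q in finder.recognise('wrist',n): print(n,round(q['confidence'],2),np.array(q['at']),proj(d,q['at']).round())
  print(proj(d,p))
  for q in finder.outline_of('wrist',n):
    m=q['pixels'];ys,xs=np.nonzero(m);c=np.array([xs.mean(),ys.mean()]);print(q['confidence'],c,m.sum(),(xs.min(),xs.max(),ys.min(),ys.max()),hullc(d,n,*p[:2]))
    print(fit(n,[(d,c)],p[:2]))
E
```

```text
[0.4172 0.1709 0.2393] [ 1.6493 -1.0086  2.3325  0.4536  0.4663  0.2259]
dropper_bottle 0.96 [0.4112 0.1769 0.054 ] [323. 170.]
dropper_bottle 0.79 [0.3295 0.4103 0.0541] [561.  22.]
[319.0608 174.6346]
0.93 [558.6291  22.5452] 2553 (np.int64(521), np.int64(597), np.int64(0), np.int64(47)) (array([319.0574, 173.7369]), 1040.185366134392)
(array([0.3285, 0.4215]), array([-0., -0.]))
0.9 [319.4229 173.8574] 1024 (np.int64(303), np.int64(336), np.int64(155), np.int64(192)) (array([319.0574, 173.7369]), 1040.185366134392)
(array([0.4182, 0.1713]), array([ 0., -0.]))
amber_bottle 0.81 [0.2788 0.3078 0.0165] [424.   1.]
amber_bottle 0.66 [0.4601 0.1287 0.0983] [284. 244.]
[287.7625 253.1617]
0.57 [287.6706 242.0169] 3546 (np.int64(249), np.int64(320), np.int64(204), np.int64(304)) (array([286.9023, 256.3332]), 5569.615729281912)
(array([0.4712, 0.1266]), array([0., 0.]))
0.57 [423.       2.8861] 237 (np.int64(404), np.int64(442), np.int64(0), np.int64(7)) (array([286.9023, 256.3332]), 5569.615729281912)
(array([0.2919, 0.2872]), array([0., 0.]))
0.22 [201.8928 289.9123] 3453 (np.int64(134), np.int64(270), np.int64(220), np.int64(338)) (array([286.9023, 256.3332]), 5569.615729281912)
(array([0.5024, 0.0272]), array([0., 0.]))
```

View pics/w2.png

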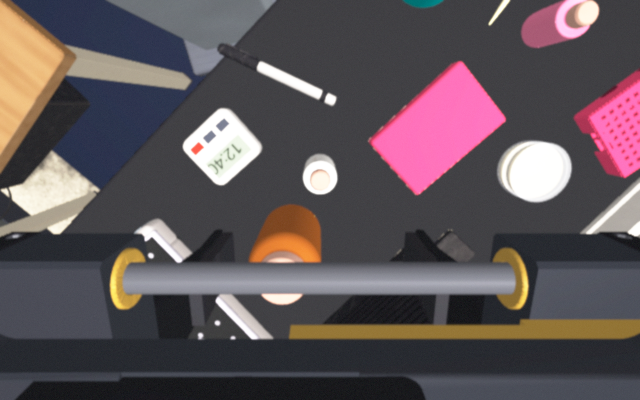

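To row units: 0.186 m / 0.8 = 0.2325, 0.175 m / 0.8 = 0.2188.

Emit:
play_rows:
  motion:
    - [[0,0,0.0375,0,0,0],[0,0,0.0813,0,0,0],[0,0,0.125,0,0,0],[0,0,0.1625,0,0,0],[0,0,0.1938,0,0,0],[0,0,0.2188,0,0,0],[0,0,0.2325,0,0,0],[0,0,0.2325,0,0,0]]
  fingers: 0.065

```text
time_s: 4.6
position: [0.415, 0.1709, 0.0517]
tcp_rot: [[-0.975, 0.224, -0.005], [0.224, 0.975, -0.001], [0.005, -0.002, -1.0]]
force: [0.2, -0.1, -0.5]
opening: 0.75
grasp_force: 0.0
```

Emit:
play_rows:
  motion:
    - [[0,0,0,0,0,0],[0,0,0,0,0,0],[0,0,0,0,0,0],[0,0,0,0,0,0],[0,0,0,0,0,0],[0,0,0,0,0,0]]
  fingers: 0.02

```text
time_s: 5.1
position: [0.4176, 0.1702, 0.0542]
tcp_rot: [[-0.974, 0.226, 0.001], [0.226, 0.974, 0.0], [-0.001, 0.001, -1.0]]
force: [-0.3, 0.3, -0.1]
opening: 0.38
grasp_force: 30.2
```

To row units: -0.18 m / 0.8 = -0.225, -0.165 m / 0.8 = -0.2063.

Emit:
play_rows:
  motion:
    - [[0,0,-0.025,0,0,0],[0,0,-0.0625,0,0,0],[0,0,-0.1,0,0,0],[0,0,-0.1375,0,0,0],[0,0,-0.175,0,0,0],[0,0,-0.2063,0,0,0],[0,0,-0.225,0,0,0],[0,0,-0.225,0,0,0]]

```text
time_s: 5.77
position: [0.4191, 0.1705, 0.2369]
tcp_rot: [[-0.974, 0.226, 0.008], [0.226, 0.974, 0.001], [-0.008, 0.003, -1.0]]
force: [-0.1, -0.4, -1.1]
opening: 0.384
grasp_force: 30.0
```

To row units: -0.2 m / 0.8 = -0.25, -0.174 m / 0.8 = -0.2175.

Emit:
play_rows:
  motion:
    - [[-0.0188,-0.0188,0,0,0,0],[-0.05,-0.05,0,0,0,0],[-0.0838,-0.0838,0,0,0,0],[-0.1175,-0.1175,0,0,0,0],[-0.15,-0.15,0,0,0,0],[-0.1838,-0.1838,0,0,0,0],[-0.2175,-0.2175,0,0,0,0],[-0.25,-0.25,0,0,0,0]]

```text
time_s: 6.43
position: [0.5667, -0.0716, 0.2318]
tcp_rot: [[-0.974, 0.227, -0.003], [0.227, 0.974, 0.001], [0.003, 0.0, -1.0]]
force: [0.3, 0.5, -0.0]
opening: 0.38
grasp_force: 30.0
```

To row units: -0.052 m / 0.8 = -0.065, -0.045 m / 0.8 = -0.0563.

Emit:
play_rows:
  motion:
    - [[-0.025,-0.0313,0,0,0,0],[-0.0438,-0.0525,0,0,0,0],[-0.0563,-0.065,0,0,0,0],[-0.0563,-0.065,0,0,0,0],[-0.0563,-0.065,0,0,0,0],[-0.0563,-0.065,0,0,0,0]]

```text
time_s: 6.93
position: [0.5975, -0.1294, 0.2323]
tcp_rot: [[-0.974, 0.226, -0.003], [0.226, 0.974, 0.002], [0.003, 0.001, -1.0]]
force: [0.5, -0.1, -0.6]
opening: 0.381
grasp_force: 30.0
```

```bash
python3 - <<'E'
from h import *
np.set_printoptions(precision=4,suppress=True)
d=snap('wrist','w3.png'); s=bot.read_state(); print(s['position'],s['time_s'])
for n in ['clamp_large','clamp_medium','clamp_small','clamp_square','shaker']:
    for q in finder.outline_of('wrist',n):
        ys,xs=np.nonzero(q['pixels']); print(n,round(q['confidence'],2),xs.mean(),ys.mean(),xs.min(),xs.max(),ys.min(),ys.max(), ray(d,(xs.mean(),ys.mean()),.066))
E
```

```text
[ 0.5977 -0.1291  0.2326] 6.9833
clamp_large 0.88 384.6426464391066 209.2454698693637 339 442 174 261 [ 0.635  -0.0734  0.066 ]
clamp_medium 0.74 412.0321226795803 51.4408393866021 368 472 0 100 [ 0.5025 -0.026   0.066 ]
clamp_small 0.67 312.47462022971473 129.93404964801778 279 345 97 165 [ 0.5471 -0.1233  0.066 ]
clamp_square 0.82 479.0358623175347 150.593980897459 428 533 109 198 [0.5994 0.0204 0.066 ]
shaker 0.62 374.59826351479813 112.43855757652577 229 546 0 259 [ 0.5447 -0.0662  0.066 ]
```

View pics/w3.png

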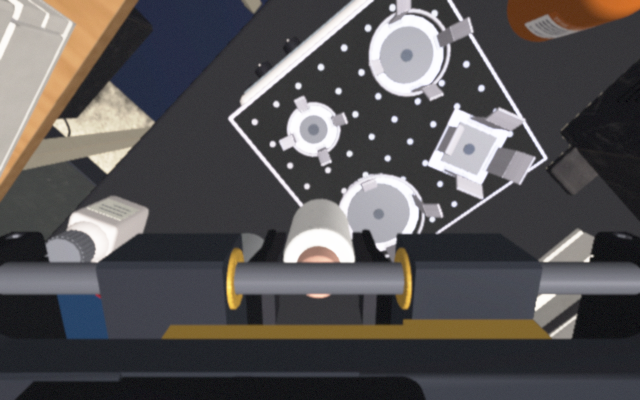

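```bash
python3 - <<'E'
from h import *
np.set_printoptions(precision=4,suppress=True)
im=cv2.imread('pics/w3.png'); g=cv2.cvtColor(im,cv2.COLOR_BGR2GRAY)
d=snap('wrist')
pts={}
for n,(u,v) in dict(small=(313.5,128.5),medium=(407,56),square=(469,149),large=(379,213)).items():
    w=8;u0,v0=int(u),int(v);p=255-g[v0-w:v0+w+1,u0-w:u0+w+1].astype(float); p=np.clip(p-np.median(p)-15,0,None)
    yy,xx=np.mgrid[v0-w:v0+w+1,u0-w:u0+w+1]; c=((p*xx).sum()/p.sum(),(p*yy).sum()/p.sum()); pts[n]=ray(d,c,.068); print(n,np.array(c),pts[n])
# square fit: shaker frame: square(-?): known layout
L=dict(medium=(-.05,.05),small=(-.05,-.05),square=(.05,.05),large=(.05,-.05))
def f(q):
    c,s=np.cos(q[2]),np.sin(q[2]); return np.concatenate([[q[0]+c*L[n][0]-s*L[n][1]-pts[n][0],q[1]+s*L[n][0]+c*L[n][1]-pts[n][1]] for n in L])
r=least_squares(f,[.57,-.06,.38]); print(r.x[:2],np.degrees(r.x[2]),r.fun)
c,s=np.cos(r.x[2]),np.sin(r.x[2])
for n in L: print(n,r.x[0]+c*L[n][0]-s*L[n][1],r.x[1]+s*L[n][0]+c*L[n][1])
cr=cv2.resize(im[90:210,410:560],None,fx=5,fy=5,interpolation=cv2.INTER_CUBIC); cv2.imwrite('pics/w3sq.png',cr)
rel(.5475,-.1235,.1)
E
```

```text
small [313.1081 129.1741] [ 0.5483 -0.1233  0.068 ]
medium [406.2057  54.9121] [ 0.5058 -0.0322  0.068 ]
square [468.5168 148.702 ] [0.597  0.0103 0.068 ]
large [378.1179 213.5772] [ 0.6394 -0.0809  0.068 ]
[ 0.5726 -0.0565] 24.965230497169237 [ 0.0004 -0.0001  0.0001  0.0003 -0.0002 -0.0004 -0.0003  0.0002]
medium 0.5061616918140048 -0.03230674420364684
small 0.5483685116192989 -0.12296315248195572
square 0.5968181000923136 0.009900075601647303
large 0.6390249198976077 -0.08075633267666157
rel [ 0.0514 -0.0052  0.1338] wz 0 cur 77.0 q6 -99.7 t 7.2833
```

View pics/w3sq.png

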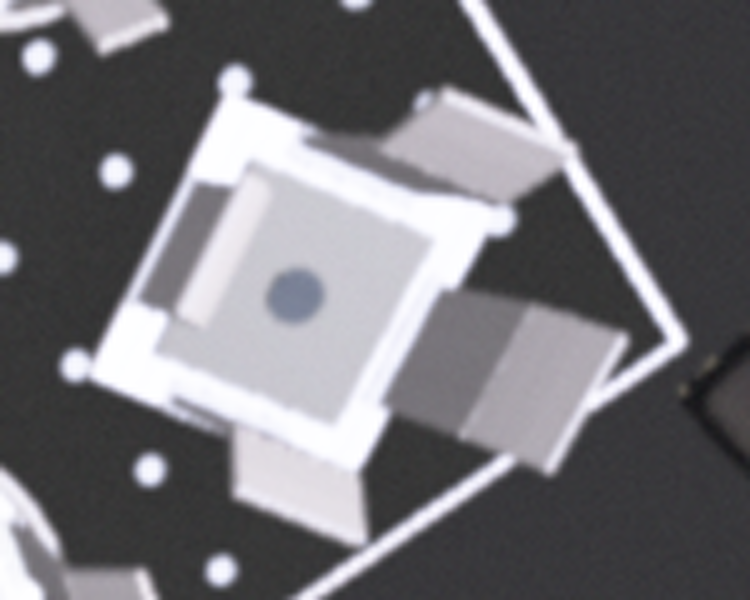

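To row units: 0.065 m / 0.8 = 0.0813, 0.051 m / 0.8 = 0.0638.

Emit:
play_rows:
  motion:
    - [[0.025,-0.0025,0,0,0,0],[0.05,-0.005,0,0,0,0],[0.0638,-0.0063,0,0,0,0],[0.0638,-0.0063,0.025,0,0,0],[0.0638,-0.0063,0.0563,0,0,0],[0.0638,-0.0063,0.075,0,0,0],[0.0638,-0.0063,0.0813,0,0,0],[0.0638,-0.0063,0.0813,0,0,0]]

```text
time_s: 7.95
position: [0.5473, -0.1235, 0.1674]
tcp_rot: [[-0.974, 0.226, -0.003], [0.226, 0.974, 0.001], [0.003, 0.001, -1.0]]
force: [-0.5, -0.5, -0.9]
opening: 0.381
grasp_force: 30.0
```

```bash
python3 - <<'E'
from h import *
d=snap('wrist','w4.png')
s=bot.read_state();print(s['position'],s['force'])
rel(.5484,-.123,.122)
im=cv2.imread('pics/w3.png')
# square clamp yaw from picture w3 (camera pose shifted: reuse pose by tool transform)
R=np.array(s['tcp_rot']); 
cen=np.array([468.5,148.7]);K=d['camera_matrix']
P=[np.linalg.solve(K,[410+u/5,90+v/5,1]) for u,v in [(228,90),(92,378),(360,470),(495,212)]]
Rw=d['R'].T; P=[(Rw@p) for p in P]; P=[p[:2]/-p[2] for p in P]
for i in range(4):
    e=P[(i+1)%4]-P[i]; print(np.degrees(np.arctan2(e[1],e[0]))%90,np.linalg.norm(e))
E
```

```text
[ 0.54818143 -0.12390213  0.16850618] [ 0.23266362 -0.92889688 -0.11570568]
rel [-0.      0.0009  0.0465] wz 0 cur 77.0 q6 -101.1 t 8.0
55.89319138836822 0.1764251446391677
58.33411750595524 0.17448363038831413
55.75137459567378 0.1633701680094888
54.049545416077905 0.1748201805029476
```

View pics/w4.png

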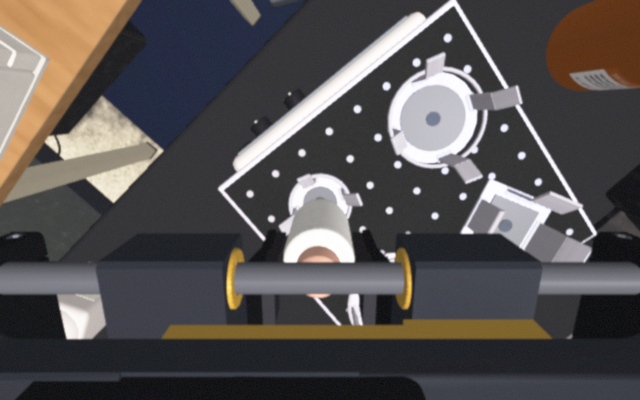

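To row units: 0.047 m / 0.8 = 0.0588, 0.045 m / 0.8 = 0.0563.

Emit:
play_rows:
  motion:
    - [[0,0.0013,0.015,0,0,0],[0,0.0013,0.03,0,0,0],[0,0.0013,0.0425,0,0,0],[0,0.0013,0.05,0,0,0],[0,0.0013,0.0563,0,0,0],[0,0.0013,0.0588,0,0,0],[0,0.0013,0.0588,0,0,0],[0,0.0013,0.0588,0,0,0]]

```text
time_s: 8.67
position: [0.5483, -0.1231, 0.122]
tcp_rot: [[-0.974, 0.226, 0.0], [0.226, 0.974, -0.0], [-0.0, -0.0, -1.0]]
force: [-1.2, -0.3, 2.5]
opening: 0.381
grasp_force: 30.0
```

Emit:
play_rows:
  motion:
    - [[0,0,0.0013,0,0,0],[0,0,0.0025,0,0,0],[0,0,0.0025,0,0,0]]

```text
time_s: 8.92
position: [0.5488, -0.1231, 0.1218]
tcp_rot: [[-0.974, 0.226, 0.002], [0.226, 0.974, -0.001], [-0.002, -0.0, -1.0]]
force: [-3.9, 2.2, 14.2]
opening: 0.378
grasp_force: 30.0
```

Emit:
play_rows:
  motion:
    - [[0,0,0,0,0,0],[0,0,0,0,0,0],[0,0,0,0,0,0],[0,0,0,0,0,0]]
  fingers: 0.06

```text
time_s: 9.25
position: [0.5485, -0.1231, 0.1194]
tcp_rot: [[-0.974, 0.226, 0.0], [0.226, 0.974, -0.0], [-0.0, -0.0, -1.0]]
force: [-0.1, 0.5, 0.7]
opening: 0.598
grasp_force: 0.0
```

Emit:
play_rows:
  motion:
    - [[0,0,-0.0188,0,0,0],[0,0,-0.0563,0,0,0],[0,0,-0.1,0,0,0],[0,0,-0.1375,0,0,0],[0,0,-0.1625,0,0,0],[0,0,-0.1813,0,0,0],[0,0,-0.1875,0,0,0]]
  fingers: 0.087

```text
time_s: 9.83
position: [0.5497, -0.1236, 0.2722]
tcp_rot: [[-0.974, 0.226, 0.005], [0.226, 0.974, -0.002], [-0.005, -0.001, -1.0]]
force: [0.6, -0.6, -0.2]
opening: 0.992
grasp_force: 0.0
```

```bash
python3 - <<'E'
from h import *
d=snap('wrist','w5.png')
B['d2']=[(z+.068,r) for z,r in B['dropper_bottle']]
m=masks('wrist','dropper_bottle',(.548,-.123,.11),d)
for k in m: print(k, hullc(d,'d2',.5484,-.123), fit('d2',[(d,k[1])],(.548,-.123)))
for a in (77,100,24.97,115): rel(.6783,-.2357,.24,a)
E
```

```text
(0.76, array([319.72813239, 180.81166273]), np.uint64(1269)) (array([319.22808365, 180.05147996]), 1297.7536632749252) (array([ 0.54924343, -0.12270768]), array([-8.18916249e-07,  7.15464864e-07]))
rel [-0.1516 -0.0803  0.0301] wz -0.1 cur 76.9 q6 -101.0 t 9.9333
rel [-0.1516 -0.0803  0.0301] wz -23.1 cur 76.9 q6 -101.0 t 9.9333
rel [-0.1516 -0.0803  0.0301] wz 52.0 cur 76.9 q6 -101.0 t 9.9333
rel [-0.1516 -0.0803  0.0301] wz -38.1 cur 76.9 q6 -101.0 t 9.9333
```

View pics/w5.png

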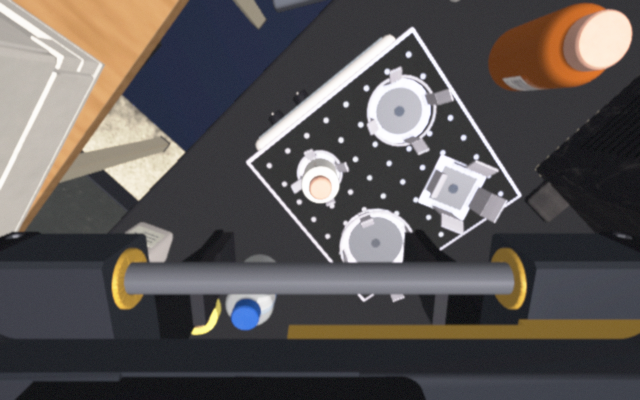

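```bash
python3 - <<'E'
from h import *
d=snap('side')
for uv in [(602,80),(625,115),(703,97),(605,48),(632,75),(711,50)]:
    p=(140+uv[0]/2.105,100+uv[1]/2.105); print(uv,[ray(d,p,z).round(3) for z in (0,.06,.1)])
E
```

```text
(602, 80) [array([ 0.855, -0.156,  0.   ]), array([ 0.8 , -0.16,  0.06]), array([ 0.764, -0.162,  0.1  ])]
(625, 115) [array([ 0.803, -0.203,  0.   ]), array([ 0.751, -0.204,  0.06 ]), array([ 0.717, -0.205,  0.1  ])]
(703, 97) [array([ 0.876, -0.299,  0.   ]), array([ 0.82 , -0.295,  0.06 ]), array([ 0.783, -0.293,  0.1  ])]
(605, 48) [array([ 0.917, -0.144,  0.   ]), array([ 0.859, -0.148,  0.06 ]), array([ 0.82 , -0.151,  0.1  ])]
(632, 75) [array([ 0.88 , -0.194,  0.   ]), array([ 0.824, -0.196,  0.06 ]), array([ 0.787, -0.197,  0.1  ])]
(711, 50) [array([ 0.971, -0.291,  0.   ]), array([ 0.91 , -0.288,  0.06 ]), array([ 0.869, -0.285,  0.1  ])]
```

To row units: -0.152 m / 0.8 = -0.19, -0.06 m / 0.8 = -0.075.

Emit:
play_rows:
  motion:
    - [[-0.025,-0.0125,0,0,0,0],[-0.0625,-0.0313,0,0,0,0],[-0.1063,-0.0563,0,0,0,0],[-0.1438,-0.075,0,0,0,0],[-0.175,-0.0913,0,0,0,0],[-0.19,-0.1,0,0,0,0],[-0.19,-0.1,0,0,0,0],[-0.19,-0.1,0,0,0,0]]
  fingers: 0.08

```text
time_s: 10.65
position: [0.6774, -0.2352, 0.2665]
tcp_rot: [[-0.974, 0.227, -0.005], [0.227, 0.974, 0.003], [0.005, 0.002, -1.0]]
force: [-0.7, 0.4, 0.2]
opening: 0.919
grasp_force: 0.0
```

```bash
python3 - <<'E'
from h import *
np.set_printoptions(precision=4,suppress=True)
d=snap('wrist','w6.png')
for n,p in [('white_bottle',(.678,-.236,.05)),('square_bottle',(.6015,-.359,.05))]:
  for k in masks('wrist',n,p,d): print(n,k, hullc(d,n,*p[:2]), fit(n,[(d,k[1])],p[:2]))
rel(.678,-.236,.064)
E
```

```text
white_bottle (0.82, array([319.2011, 173.5622]), np.uint64(2451)) (array([317.7893, 175.0727]), 2342.0930452591274) (array([ 0.6767, -0.2341]), array([-0., -0.]))
square_bottle (0.87, array([184.8421, 129.8492]), np.uint64(3381)) (array([184.73  , 131.3985]), 3496.7876469480107) (array([ 0.6   , -0.3584]), array([-0.,  0.]))
rel [-0.0013 -0.0017  0.2046] wz 0 cur 77.0 q6 -105.0 t 10.8
```

View pics/w6.png

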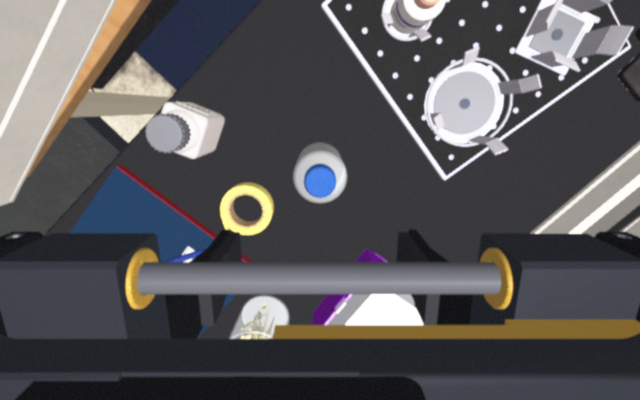

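To row units: 0.204 m / 0.8 = 0.255, -0.001 m / 0.8 = -0.0013.

Emit:
play_rows:
  motion:
    - [[0,-0.0013,0.0375,0,0,0],[0,-0.0013,0.0813,0,0,0],[0,-0.0013,0.125,0,0,0],[0,-0.0013,0.1688,0,0,0],[0,-0.0013,0.2063,0,0,0],[0,-0.0013,0.2375,0,0,0],[0,-0.0013,0.255,0,0,0],[0,-0.0013,0.255,0,0,0]]

```text
time_s: 11.47
position: [0.6753, -0.2342, 0.062]
tcp_rot: [[-0.974, 0.225, -0.007], [0.225, 0.974, 0.004], [0.008, 0.002, -1.0]]
force: [-0.2, 0.7, 0.1]
opening: 0.919
grasp_force: 0.0
```

Emit:
play_rows:
  motion:
    - [[0,0,0,0,0,0],[0,0,0,0,0,0],[0,0,0,0,0,0],[0,0,0,0,0,0],[0,0,0,0,0,0],[0,0,0,0,0,0]]
  fingers: 0.035

```text
time_s: 11.97
position: [0.679, -0.2364, 0.0673]
tcp_rot: [[-0.974, 0.226, 0.002], [0.226, 0.974, -0.001], [-0.003, -0.0, -1.0]]
force: [0.7, 1.3, 5.7]
opening: 0.615
grasp_force: 30.0
```

To row units: -0.18 m / 0.8 = -0.225, -0.165 m / 0.8 = -0.2063.

Emit:
play_rows:
  motion:
    - [[0,0,-0.025,0,0,0],[0,0,-0.0625,0,0,0],[0,0,-0.1,0,0,0],[0,0,-0.1375,0,0,0],[0,0,-0.175,0,0,0],[0,0,-0.2063,0,0,0],[0,0,-0.225,0,0,0],[0,0,-0.225,0,0,0]]

```text
time_s: 12.63
position: [0.6801, -0.2374, 0.2506]
tcp_rot: [[-0.974, 0.226, 0.008], [0.226, 0.974, -0.004], [-0.009, -0.003, -1.0]]
force: [0.1, -0.1, -1.1]
opening: 0.612
grasp_force: 30.0
```

```bash
python3 - <<'E'
from h import *
rel(.506,-.0323,.24)
E
```

```text
rel [0.2159 0.1605 0.0106] wz 0 cur 77.0 q6 -105.1 t 12.6333
```

To row units: 0.216 m / 0.8 = 0.27, 0.195 m / 0.8 = 0.2438.

Emit:
play_rows:
  motion:
    - [[0.025,0.0188,0,0,0,0],[0.0625,0.0463,0,0,0,0],[0.1,0.075,0,0,0,0],[0.1375,0.1025,0,0,0,0],[0.175,0.1313,0,0,0,0],[0.2125,0.1588,0,0,0,0],[0.2438,0.1838,0,0,0,0],[0.27,0.2,0,0,0,0]]

```text
time_s: 13.3
position: [0.5005, -0.0291, 0.244]
tcp_rot: [[-0.974, 0.225, -0.004], [0.225, 0.974, 0.002], [0.005, 0.001, -1.0]]
force: [0.0, -0.2, -1.3]
opening: 0.617
grasp_force: 30.0
```

To row units: 0.055 m / 0.8 = 0.0688, 0.04 m / 0.8 = 0.05.

Emit:
play_rows:
  motion:
    - [[0,0,0.025,0,0,0],[0,0,0.05,0,0,0],[0,0,0.0688,0,0,0],[0,0,0.0688,0,0,0],[0,0,0.0688,0,0,0],[0,0,0.0688,0,0,0]]

```text
time_s: 13.8
position: [0.504, -0.0318, 0.1906]
tcp_rot: [[-0.974, 0.226, -0.0], [0.226, 0.974, -0.0], [0.0, -0.0, -1.0]]
force: [0.2, -0.1, -0.8]
opening: 0.614
grasp_force: 30.0
```

```bash
python3 - <<'E'
from h import *
np.set_printoptions(precision=4,suppress=True)
d=snap('wrist','w7.png'); s=bot.read_state(); p=np.array(s['position']); print(p,s['force'])
h=p[2]-.066
B['w2']=[(z+h,r) for z,r in B['white_bottle']]
for k in masks('wrist','white_bottle',p,d)[:2]: print(k, hullc(d,'w2',p[0],p[1]), fit('w2',[(d,k[1])],p[:2]))
rel(.506,-.0323,.134)
E
```

```text
[ 0.5044 -0.0319  0.191 ] [-0.0693  0.1698 -1.0831]
rel [-0.0016 -0.      0.0572] wz 0 cur 76.9 q6 -93.2 t 13.9
```

View pics/w7.png

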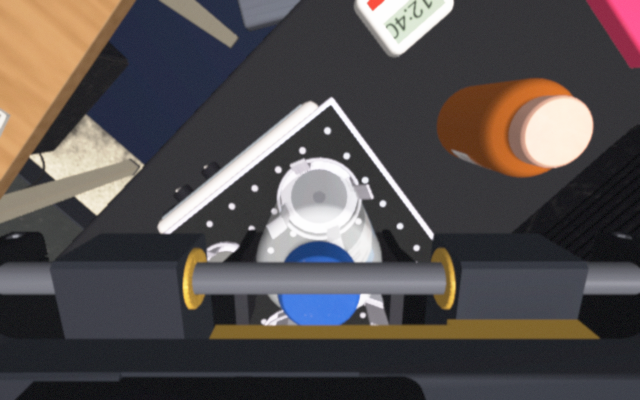

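To row units: 0.057 m / 0.8 = 0.0713, 0.055 m / 0.8 = 0.0688.

Emit:
play_rows:
  motion:
    - [[-0.0025,0,0.015,0,0,0],[-0.0025,0,0.03,0,0,0],[-0.0025,0,0.045,0,0,0],[-0.0025,0,0.0575,0,0,0],[-0.0025,0,0.065,0,0,0],[-0.0025,0,0.0688,0,0,0],[-0.0025,0,0.0713,0,0,0],[-0.0025,0,0.0713,0,0,0]]

```text
time_s: 14.57
position: [0.5082, -0.0326, 0.1353]
tcp_rot: [[-0.974, 0.226, 0.005], [0.226, 0.974, -0.001], [-0.006, 0.0, -1.0]]
force: [2.5, 0.3, 4.5]
opening: 0.612
grasp_force: 30.0
```

To row units: 0.002 m / 0.8 = 0.0025, 0.001 m / 0.8 = 0.0013.

Emit:
play_rows:
  motion:
    - [[0,0,0,0,0,0],[0,0,0.0013,0,0,0],[0,0,0.0025,0,0,0],[0,0,0.0025,0,0,0]]

```text
time_s: 14.9
position: [0.5085, -0.0326, 0.1352]
tcp_rot: [[-0.974, 0.226, 0.007], [0.226, 0.974, -0.002], [-0.007, -0.0, -1.0]]
force: [-0.2, 0.6, 19.2]
opening: 0.614
grasp_force: 30.0
```

Emit:
play_rows:
  motion:
    - [[0,0,0,0,0,0],[0,0,0,0,0,0],[0,0,0,0,0,0],[0,0,0,0,0,0]]
  fingers: 0.075

```text
time_s: 15.23
position: [0.5051, -0.032, 0.1314]
tcp_rot: [[-0.974, 0.226, -0.002], [0.226, 0.974, 0.0], [0.002, -0.0, -1.0]]
force: [0.0, 0.0, 0.1]
opening: 0.817
grasp_force: 0.0
```

To row units: -0.145 m / 0.8 = -0.1813, -0.13 m / 0.8 = -0.1625.

Emit:
play_rows:
  motion:
    - [[0,0,-0.0188,0,0,0],[0,0,-0.0563,0,0,0],[0,0,-0.1,0,0,0],[0,0,-0.1375,0,0,0],[0,0,-0.1625,0,0,0],[0,0,-0.1813,0,0,0],[0,0,-0.1813,0,0,0]]

```text
time_s: 15.82
position: [0.5073, -0.0325, 0.2794]
tcp_rot: [[-0.974, 0.226, 0.006], [0.226, 0.974, -0.002], [-0.006, -0.0, -1.0]]
force: [0.6, -0.1, 0.6]
opening: 0.859
grasp_force: 0.0
```

```bash
python3 - <<'E'
from h import *
np.set_printoptions(precision=4,suppress=True)
d=snap('wrist','w8.png')
B['w2']=[(z+.068,r) for z,r in B['white_bottle']]
for k in masks('wrist','white_bottle',(.506,-.0323,.12),d): print(k, hullc(d,'w2',.506,-.0323), fit('w2',[(d,k[1])],(.506,-.032)))
rel(.6005,-.3585,.24)
# square bottle yaw from w6: edges of outline done when above it
E
```

```text
(0.92, array([318.8759, 182.872 ]), np.uint64(3578)) (array([318.7412, 182.6199]), 3317.91305615101) (array([ 0.5063, -0.0322]), array([0., 0.]))
rel [-0.1664 -0.2966  0.0361] wz 0 cur 77.0 q6 -93.2 t 15.9167
```

To row units: -0.264 m / 0.8 = -0.33, -0.23 m / 0.8 = -0.2875.

Emit:
play_rows:
  motion:
    - [[-0.0125,-0.025,0,0,0,0],[-0.0375,-0.0663,0,0,0,0],[-0.0625,-0.11,0,0,0,0],[-0.0875,-0.1538,0,0,0,0],[-0.1125,-0.1975,0,0,0,0],[-0.1375,-0.2413,0,0,0,0],[-0.1625,-0.2875,0,0,0,0],[-0.185,-0.33,0,0,0,0]]

```text
time_s: 16.58
position: [0.5896, -0.3243, 0.2733]
tcp_rot: [[-0.974, 0.226, -0.004], [0.226, 0.974, 0.003], [0.005, 0.002, -1.0]]
force: [1.1, 0.4, -0.1]
opening: 0.864
grasp_force: 0.0
```

To row units: -0.032 m / 0.8 = -0.04, 0.03 m / 0.8 = 0.0375.

Emit:
play_rows:
  motion:
    - [[-0.015,-0.0275,0.025,0,0,0],[-0.0225,-0.04,0.0375,0,0,0],[-0.0225,-0.04,0.0375,0,0,0],[-0.0225,-0.04,0.0375,0,0,0],[-0.0225,-0.04,0.0375,0,0,0]]

```text
time_s: 17.0
position: [0.6002, -0.3558, 0.2458]
tcp_rot: [[-0.974, 0.225, -0.002], [0.225, 0.974, 0.002], [0.002, 0.002, -1.0]]
force: [0.2, 0.4, -0.2]
opening: 0.86
grasp_force: 0.0
```

```bash
python3 - <<'E'
from h import *
np.set_printoptions(precision=4,suppress=True)
d=snap('wrist','w9.png'); n='square_bottle'
for k in masks('wrist',n,(.6,-.358,.05),d): print(n,k, hullc(d,n,.6,-.358), fit(n,[(d,k[1])],(.6,-.358)))
im=cv2.imread('pics/w9.png');u,v=map(int,proj(d,(.6,-.358,.07)));print(u,v)
u0,v0=max(u-60,0),max(v-60,0)
cv2.imwrite('pics/w9c.png',cv2.resize(im[v0:v0+120,u0:u0+120],None,fx=5,fy=5,interpolation=cv2.INTER_CUBIC));print(u0,v0)
rel(.6,-.3585,.24)
E
```

```text
square_bottle (0.92, array([316.7789, 179.0679]), np.uint64(2546)) (array([316.2445, 178.6712]), 2716.032881403109) (array([ 0.6005, -0.3576]), array([0., 0.]))
316 182
256 122
rel [ 0.0003 -0.0026  0.0074] wz 0 cur 77.1 q6 -116.9 t 17.1
```

View pics/w9c.png

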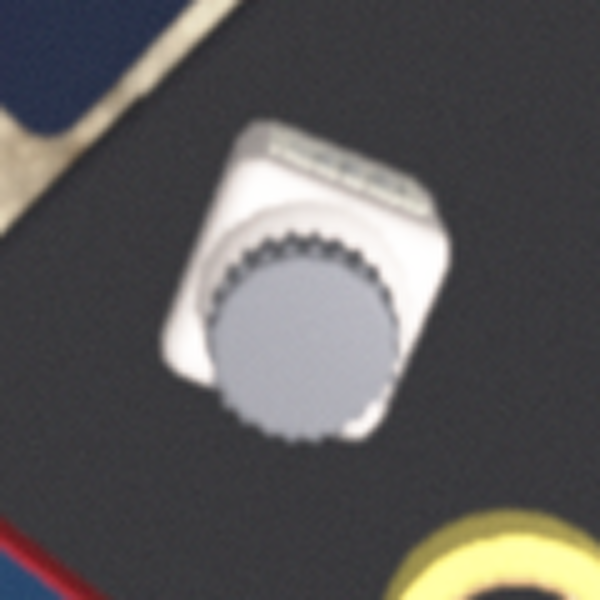

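```bash
python3 - <<'E'
from h import *
from scipy.optimize import minimize
d=snap('wrist')
A=lambda p,q,z:(lambda e:np.degrees(np.arctan2(e[1],e[0]))%90)(ray(d,(256+q[0]/5,122+q[1]/5),z)-ray(d,(256+p[0]/5,122+p[1]/5),z))
print('edges',A((232,185),(172,330),.07),A((446,275),(395,395),.07),A((262,155),(425,215),.07))
q=[k for k in finder.outline_of('wrist','square_bottle') if k['pixels'][170:190,306:326].any()][0]['pixels'].astype(np.uint8)
def sil(x,y,th):
    c=lambda w,z,R,n: [(x+w*np.cos(0)*0+px,y+py,z) for px,py in n]
    pts=[]
    t=np.radians(th); k=np.arange(16)*2*np.pi/16
    for z in (0,.07):
        for sx in(-1,1):
            for sy in(-1,1):
                for kk in k:
                    a_,b_=sx*.017+.006*np.cos(kk),sy*.017+.006*np.sin(kk); pts.append((x+a_*np.cos(t)-b_*np.sin(t),y+a_*np.sin(t)+b_*np.cos(t),z))
    for z in(.084,.106): pts+=[(x+.0165*np.cos(kk),y+.0165*np.sin(kk),z) for kk in k]
    h=cv2.convexHull(np.array([proj(d,p) for p in pts],np.float32))
    m=np.zeros((1600,2560),np.uint8); cv2.fillConvexPoly(m,np.round(h*4+1.5).astype(np.int32),1)
    return cv2.resize(m*255,(640,400),interpolation=cv2.INTER_AREA)/255.
best=None
for th0 in range(0,90,15):
    r=minimize(lambda p:np.abs(sil(*p)-q).sum(),[.6,-.358,th0],method='Nelder-Mead',options=dict(initial_simplex=[[.6,-.358,th0],[.604,-.358,th0],[.6,-.354,th0],[.6,-.358,th0+12]],maxiter=80))
    print(r.x,r.fun)
# square clamp yaw check w/ contours? side clamp yaw 56
E
```

```text
edges 54.059744608356404 55.40229881239335 56.78100549342317
[  0.59959589  -0.35783168 -35.1091746 ] 123.79607843137254
[ 0.59952233 -0.35795861 55.11473961] 125.12156862745097
[ 0.59937897 -0.35785697 54.92474294] 124.1137254901961
[ 0.5994562  -0.35775107 53.75811458] 126.80392156862744
[ 0.59961764 -0.35807551 55.98964843] 127.30196078431372
[ 0.59962196 -0.35787624 54.28025582] 123.25882352941176
```

To row units: 56 degrees / 180 = 0.3111.

Emit:
play_rows:
  motion:
    - [[0,0,0,0,0,0.0389],[0,0,0,0,0,0.0778],[0,0,0,0,0,0.1167],[0,0,0,0,0,0.1556],[0,0,0,0,0,0.1944],[0,0,0,0,0,0.2333],[0,0,0,0,0,0.2722],[0,0,0,0,0,0.3111]]
  fingers: 0.075

```text
time_s: 17.87
position: [0.6009, -0.357, 0.2477]
tcp_rot: [[-0.353, 0.936, 0.001], [0.936, 0.353, -0.001], [-0.001, 0.001, -1.0]]
force: [-0.4, 0.2, -0.5]
opening: 0.863
grasp_force: 0.0
```

To row units: 56 degrees / 180 = 0.3111.

Emit:
play_rows:
  motion:
    - [[0,0,0,0,0,0.0389],[0,0,0,0,0,0.0778],[0,0,0,0,0,0.1167],[0,0,0,0,0,0.1556],[0,0,0,0,0,0.1944],[0,0,0,0,0,0.2333],[0,0,0,0,0,0.2722],[0,0,0,0,0,0.3111]]

```text
time_s: 18.53
position: [0.6009, -0.357, 0.2477]
tcp_rot: [[0.578, 0.816, 0.001], [0.816, -0.578, -0.001], [-0.0, 0.001, -1.0]]
force: [0.5, 0.0, -0.3]
opening: 0.863
grasp_force: 0.0
```

```bash
python3 - <<'E'
from h import *
d=snap('wrist','w10.png'); n='square_bottle'
for k in masks('wrist',n,(.6,-.358,.05),d): print(n,k, hullc(d,n,.6,-.358), fit(n,[(d,k[1])],(.6,-.358)))
rel(.6,-.358,.067,-35)
E
```

```text
square_bottle (0.93, array([317.28309105, 179.96021423]), np.uint64(2614)) (array([317.84767459, 179.1796204 ]), 2696.466541132657) (array([ 0.59905675, -0.35833325]), array([-4.72886654e-08,  1.22735835e-06]))
rel [-0.0012 -0.0003  0.1806] wz 0.0 cur -35.0 q6 -4.9 t 18.6333
```

Aligned with the square bottle; descend and grip.

To row units: 0.181 m / 0.8 = 0.2263, -0.001 m / 0.8 = -0.0013.

Emit:
play_rows:
  motion:
    - [[-0.0013,0,0.0375,0,0,0],[-0.0013,0,0.0813,0,0,0],[-0.0013,0,0.125,0,0,0],[-0.0013,0,0.1625,0,0,0],[-0.0013,0,0.1938,0,0,0],[-0.0013,0,0.2163,0,0,0],[-0.0013,0,0.2263,0,0,0],[-0.0013,0,0.2263,0,0,0]]

```text
time_s: 19.3
position: [0.5991, -0.3575, 0.0636]
tcp_rot: [[0.572, 0.82, -0.003], [0.82, -0.572, 0.003], [0.0, -0.004, -1.0]]
force: [-0.9, 0.7, -0.0]
opening: 0.86
grasp_force: 0.0
```

Emit:
play_rows:
  motion:
    - [[0,0,0,0,0,0],[0,0,0,0,0,0],[0,0,0,0,0,0],[0,0,0,0,0,0],[0,0,0,0,0,0],[0,0,0,0,0,0],[0,0,0,0,0,0]]
  fingers: 0.03

```text
time_s: 19.88
position: [0.6002, -0.3588, 0.0665]
tcp_rot: [[0.574, 0.819, 0.0], [0.819, -0.574, -0.0], [-0.0, 0.001, -1.0]]
force: [-1.8, 0.8, 4.6]
opening: 0.526
grasp_force: 30.0
```

To row units: -0.18 m / 0.8 = -0.225, -0.165 m / 0.8 = -0.2063.

Emit:
play_rows:
  motion:
    - [[0,0,-0.025,0,0,0],[0,0,-0.0625,0,0,0],[0,0,-0.1,0,0,0],[0,0,-0.1375,0,0,0],[0,0,-0.175,0,0,0],[0,0,-0.2063,0,0,0],[0,0,-0.225,0,0,0],[0,0,-0.225,0,0,0]]

```text
time_s: 20.55
position: [0.6019, -0.3601, 0.2501]
tcp_rot: [[0.574, 0.819, 0.007], [0.819, -0.574, -0.006], [-0.001, 0.009, -1.0]]
force: [0.4, -0.5, -1.3]
opening: 0.526
grasp_force: 30.0
```

```bash
python3 - <<'E'
from h import *
rel(.5968,.0099,.247,-34)
E
```

```text
rel [ 0.3    -0.2167  0.0031] wz -1.0 cur -35.0 q6 -5.0 t 20.55
```

To row units: 0.23 m / 0.8 = 0.2875, 0.205 m / 0.8 = 0.2563.

Emit:
play_rows:
  motion:
    - [[0.0225,-0.0163,0,0,0,0],[0.06,-0.0438,0,0,0,0],[0.1,-0.0725,0,0,0,0],[0.14,-0.1013,0,0,0,0],[0.18,-0.13,0,0,0,0],[0.22,-0.1588,0,0,0,0],[0.2563,-0.185,0,0,0,0],[0.2875,-0.2075,0,0,0,0]]

```text
time_s: 21.22
position: [0.5947, -0.0722, 0.2436]
tcp_rot: [[0.574, 0.819, -0.004], [0.819, -0.574, 0.002], [-0.001, -0.004, -1.0]]
force: [-0.7, -0.3, -1.6]
opening: 0.523
grasp_force: 30.0
```

```bash
python3 - <<'E'
from h import *
d=snap('wrist','w11.png'); n='square_bottle'
rel(.5968,.0099,.247,-34)
E
```

```text
rel [ 0.0642 -0.041  -0.0035] wz -0.8 cur -34.8 q6 17.5 t 21.2667
```

View pics/w11.png

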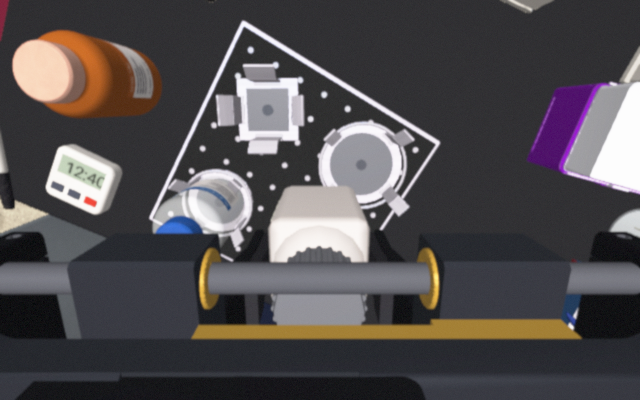

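```bash
python3 - <<'E'
from h import *
d=snap('wrist','w12.png'); im=cv2.imread('pics/w12.png')
u,v=proj(d,(.5968,.0099,.068)); print(u,v)
for off in [(8,8),(-8,8),(8,-8)]:
  for tol in (8,12):
    m=np.zeros((402,642),np.uint8); g=cv2.GaussianBlur(im,(3,3),0)
    cv2.floodFill(g,m,(int(u)+off[0],int(v)+off[1]),0,(tol,)*3,(tol,)*3,cv2.FLOODFILL_FIXED_RANGE|cv2.FLOODFILL_MASK_ONLY|(255<<8))
    ys,xs=np.nonzero(m[1:-1,1:-1]); r=cv2.minAreaRect(np.c_[xs,ys].astype(np.float32)); P=[ray(d,p,.068) for p in cv2.boxPoints(r)]
    print(len(xs),r,[round(float(np.degrees(np.arctan2(*(P[(i+1)%4]-P[i])[1::-1]))%90),1) for i in range(4)],[np.linalg.norm(P[(i+1)%4]-P[i]).round(3) for i in range(2)],np.mean(P,0))
rel(.5968,.0099,.247,-34)
E
```

```text
275.0677728817044 114.41875438601221
1335 ((274.0, 115.0), (38.0, 38.0), 90.0) [55.2, 54.1, 55.2, 52.4] [np.float64(0.034), np.float64(0.034)] [0.59554049 0.00985963 0.068     ]
1384 ((273.5, 115.0), (38.0, 39.0), 90.0) [55.2, 54.1, 55.2, 52.4] [np.float64(0.035), np.float64(0.034)] [0.59516403 0.01012144 0.068     ]
1336 ((273.5, 115.0), (38.0, 39.0), 90.0) [55.2, 54.1, 55.2, 52.4] [np.float64(0.035), np.float64(0.034)] [0.59516403 0.01012144 0.068     ]
1383 ((273.5, 115.0), (38.0, 39.0), 90.0) [55.2, 54.1, 55.2, 52.4] [np.float64(0.035), np.float64(0.034)] [0.59516403 0.01012144 0.068     ]
1354 ((273.5, 115.0), (38.0, 39.0), 90.0) [55.2, 54.1, 55.2, 52.4] [np.float64(0.035), np.float64(0.034)] [0.59516403 0.01012144 0.068     ]
1400 ((273.5, 115.5), (39.0, 39.0), 90.0) [55.2, 54.1, 55.2, 52.4] [np.float64(0.035), np.float64(0.035)] [0.59488983 0.00975465 0.068     ]
rel [ 0.0667 -0.0431 -0.0034] wz -0.7 cur -34.7 q6 17.3 t 21.3167
```

To row units: 0.066 m / 0.8 = 0.0825, 0.01 m / 0.8 = 0.0125.

Emit:
play_rows:
  motion:
    - [[0.025,-0.0163,0,0,0,0],[0.0563,-0.0363,0,0,0,0],[0.075,-0.0488,0.0125,0,0,0],[0.0825,-0.0538,0.0313,0,0,0],[0.0825,-0.0538,0.05,0,0,0],[0.0825,-0.0538,0.06,0,0,0],[0.0825,-0.0538,0.06,0,0,0],[0.0825,-0.0538,0.06,0,0,0]]

```text
time_s: 21.98
position: [0.5986, 0.0029, 0.1965]
tcp_rot: [[0.575, 0.818, -0.002], [0.818, -0.575, 0.0], [-0.001, -0.002, -1.0]]
force: [-0.2, 0.1, -0.2]
opening: 0.53
grasp_force: 30.0
```

```bash
python3 - <<'E'
from h import *
d=snap('wrist','w13.png'); rel(.5965,.010,.135,-35)
E
```

```text
rel [ 0.0043 -0.0064  0.0624] wz -0.1 cur -35.1 q6 24.7 t 22.0333
```

View pics/w13.png

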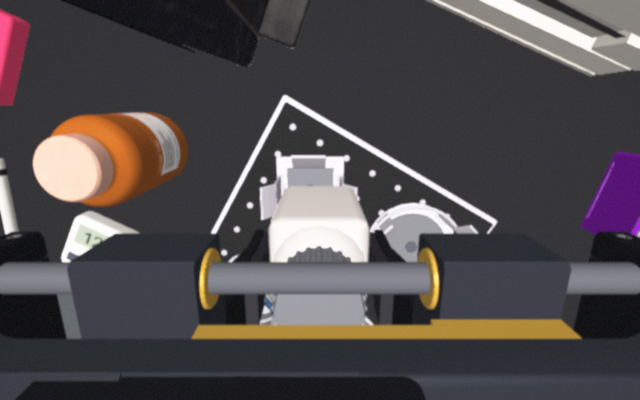

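To row units: 0.062 m / 0.8 = 0.0775, 0.01 m / 0.8 = 0.0125.

Emit:
play_rows:
  motion:
    - [[0.005,-0.0075,0,0,0,0],[0.005,-0.0075,0.0125,0,0,0],[0.005,-0.0075,0.0275,0,0,0],[0.005,-0.0075,0.0425,0,0,0],[0.005,-0.0075,0.0575,0,0,0],[0.005,-0.0075,0.0675,0,0,0],[0.005,-0.0075,0.0738,0,0,0],[0.005,-0.0075,0.0775,0,0,0]]

```text
time_s: 22.7
position: [0.5959, 0.0103, 0.1349]
tcp_rot: [[0.574, 0.819, -0.001], [0.819, -0.574, -0.0], [-0.001, -0.001, -1.0]]
force: [-0.7, -0.4, 0.6]
opening: 0.526
grasp_force: 30.0
```

To row units: 0.002 m / 0.8 = 0.0025, 0.001 m / 0.8 = 0.0013.

Emit:
play_rows:
  motion:
    - [[0,0,0,0,0,0],[0,0,0.0013,0,0,0],[0,0,0.0025,0,0,0],[0,0,0.0025,0,0,0]]

```text
time_s: 23.03
position: [0.596, 0.0103, 0.1344]
tcp_rot: [[0.574, 0.819, -0.001], [0.819, -0.574, -0.0], [-0.0, -0.0, -1.0]]
force: [-3.5, -0.3, 2.2]
opening: 0.523
grasp_force: 30.0
```

To row units: 0.002 m / 0.8 = 0.0025, 0.001 m / 0.8 = 0.0013.

Emit:
play_rows:
  motion:
    - [[0,0,0.0013,0,0,0],[0,0,0.0025,0,0,0],[0,0,0.0025,0,0,0]]

```text
time_s: 23.28
position: [0.596, 0.0103, 0.1344]
tcp_rot: [[0.574, 0.819, -0.0], [0.819, -0.574, -0.0], [-0.0, 0.0, -1.0]]
force: [-6.3, -0.0, 14.0]
opening: 0.526
grasp_force: 30.0
```

To row units: -0.001 m / 0.8 = -0.0013.

Emit:
play_rows:
  motion:
    - [[0,0,-0.0013,0,0,0],[0,0,-0.0013,0,0,0],[0,0,-0.0013,0,0,0],[0,0,-0.0013,0,0,0]]
  fingers: 0.058

```text
time_s: 23.62
position: [0.597, 0.0103, 0.1326]
tcp_rot: [[0.574, 0.819, 0.001], [0.819, -0.574, -0.0], [0.001, 0.001, -1.0]]
force: [0.0, 0.0, 0.0]
opening: 0.653
grasp_force: 0.0
```

To row units: -0.145 m / 0.8 = -0.1813, -0.13 m / 0.8 = -0.1625.

Emit:
play_rows:
  motion:
    - [[0,0,-0.0188,0,0,0],[0,0,-0.0563,0,0,0],[0,0,-0.1,0,0,0],[0,0,-0.1375,0,0,0],[0,0,-0.1625,0,0,0],[0,0,-0.1813,0,0,0],[0,0,-0.1813,0,0,0]]

```text
time_s: 24.2
position: [0.5988, 0.0101, 0.2813]
tcp_rot: [[0.574, 0.819, 0.008], [0.819, -0.574, -0.001], [0.004, 0.008, -1.0]]
force: [0.6, 0.1, -0.2]
opening: 0.667
grasp_force: 0.0
```

```bash
python3 - <<'E'
from h import *
np.set_printoptions(precision=4,suppress=True)
d=snap('wrist','w14.png')
B['s2']=[(z+.068,r) for z,r in B['square_bottle']]
for k in masks('wrist','square_bottle',(.597,.01,.12),d): print(k, hullc(d,'s2',.5965,.01), fit('s2',[(d,k[1])],(.597,.01)))
rel(.4864,.122,.24)
E
```

```text
rel [ 0.0282 -0.1542  0.0374] wz 0 cur -35.1 q6 25.3 t 24.3
```

To row units: -0.154 m / 0.8 = -0.1925, -0.142 m / 0.8 = -0.1775.

Emit:
play_rows:
  motion:
    - [[0.0038,-0.0213,0,0,0,0],[0.0113,-0.0625,0,0,0,0],[0.0188,-0.1063,0,0,0,0],[0.0263,-0.1463,0,0,0,0],[0.0325,-0.1775,0,0,0,0],[0.035,-0.1925,0,0,0,0],[0.035,-0.1925,0,0,0,0],[0.035,-0.1925,0,0,0,0]]
  fingers: 0.087

```text
time_s: 24.97
position: [0.4867, 0.1216, 0.2769]
tcp_rot: [[0.573, 0.819, -0.0], [0.819, -0.573, -0.001], [-0.001, 0.0, -1.0]]
force: [1.0, -0.2, -0.0]
opening: 0.995
grasp_force: 0.0
```

```bash
python3 - <<'E'
from h import *
np.set_printoptions(precision=4,suppress=True)
d=snap('wrist','w15.png')
for k in masks('wrist','amber_bottle',(.486,.122,.06),d): print(k, hullc(d,'amber_bottle',.4864,.122), fit('amber_bottle',[(d,k[1])],(.486,.122)))
rel(.4864,.122,.08)
E
```

```text
(0.59, array([314.6279, 178.3745]), np.uint64(4096)) (array([317.7836, 174.3615]), 3694.083003690932) (array([0.4812, 0.1204]), array([0., 0.]))
rel [ 0.0001 -0.0019  0.1972] wz 0 cur -35.1 q6 36.3 t 25.0667
```

```bash
python3 - <<'E'
from h import *
np.set_printoptions(precision=4,suppress=True)
d=snap('wrist','w16.png'); im=d['frame'].astype(int); r,g,b=im[...,0],im[...,1],im[...,2]
cap=(r>190)&(g>150)&(b>130)&(r-b>20); brown=(r>90)&(r-b>70)&(g<r*.65)
for nm,m in(('cap',cap),('brown',brown)):
    m=m.copy(); m[235:]=0
    k,l,st,c=cv2.connectedComponentsWithStats(m.astype(np.uint8))
    for i in np.argsort(-st[1:,4])[:2]+1: print(nm,st[i],c[i], ray(d,c[i],.125 if nm=='cap' else .09))
im2=cv2.imread('pics/w16.png'); cv2.imwrite('pics/w16c.png',cv2.resize(im2[90:260,220:420],None,fx=3,fy=3))
print(proj(d,(.4864,.122,.125)),proj(d,(.4812,.1204,.125)))
E
```

```text
cap [   0  192  121   43 2426] [ 42.9452 217.2617] [0.266  0.2434 0.125 ]
cap [289 163  48  50 993] [316.9003 188.568 ] [0.4868 0.1211 0.125 ]
brown [ 101   20  128  115 8536] [163.3242  78.3513] [0.4263 0.2811 0.09  ]
brown [ 279  139   69   77 1925] [312.9813 170.719 ] [0.4891 0.1314 0.09  ]
[315.9698 188.066 ] [312.2716 192.7206]
```

View pics/w16c.png

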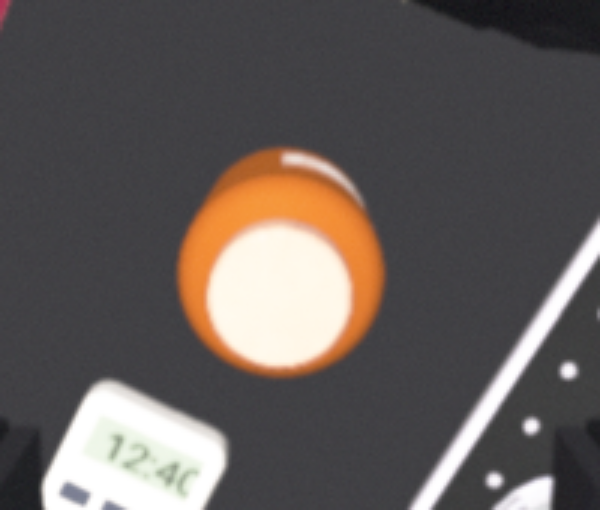

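Emit:
play_rows:
  motion:
    - [[0,-0.005,0.0313,0,0,0],[0,-0.005,0.075,0,0,0],[0,-0.005,0.1188,0,0,0],[0,-0.005,0.1563,0,0,0],[0,-0.005,0.1938,0,0,0],[0,-0.005,0.225,0,0,0],[0,-0.005,0.245,0,0,0],[0,-0.005,0.245,0,0,0]]

```text
time_s: 25.78
position: [0.4821, 0.1228, 0.0781]
tcp_rot: [[0.576, 0.818, -0.006], [0.818, -0.576, -0.0], [-0.004, -0.005, -1.0]]
force: [1.0, 0.4, 1.3]
opening: 1.0
grasp_force: 0.0
```

Emit:
play_rows:
  motion:
    - [[0,0,0,0,0,0],[0,0,0,0,0,0],[0,0,0,0,0,0],[0,0,0,0,0,0],[0,0,0,0,0,0],[0,0,0,0,0,0],[0,0,0,0,0,0]]
  fingers: 0.05

```text
time_s: 26.37
position: [0.4841, 0.124, 0.0828]
tcp_rot: [[0.574, 0.819, 0.003], [0.819, -0.574, -0.0], [0.002, 0.002, -1.0]]
force: [-1.1, 0.2, 6.6]
opening: 0.775
grasp_force: 30.0
```

To row units: -0.195 m / 0.8 = -0.2438, -0.19 m / 0.8 = -0.2375.

Emit:
play_rows:
  motion:
    - [[0,0,-0.025,0,0,0],[0,0,-0.0625,0,0,0],[0,0,-0.1,0,0,0],[0,0,-0.1375,0,0,0],[0,0,-0.175,0,0,0],[0,0,-0.2125,0,0,0],[0,0,-0.2375,0,0,0],[0,0,-0.2438,0,0,0]]

```text
time_s: 27.03
position: [0.4845, 0.1242, 0.28]
tcp_rot: [[0.574, 0.819, 0.007], [0.819, -0.574, 0.0], [0.004, 0.006, -1.0]]
force: [1.2, 1.2, -2.8]
opening: 0.776
grasp_force: 30.0
```

```bash
python3 - <<'E'
from h import *
rel(.639,-.0808,.28)
E
```

```text
rel [-0.0792  0.2442 -0.    ] wz 0 cur -35.0 q6 36.6 t 27.0333
```

To row units: 0.244 m / 0.8 = 0.305, -0.006 m / 0.8 = -0.0075.

Emit:
play_rows:
  motion:
    - [[-0.0075,0.0225,-0.0125,0,0,0],[-0.02,0.0625,-0.0188,0,0,0],[-0.0338,0.105,-0.0188,0,0,0],[-0.0488,0.15,-0.0188,0,0,0],[-0.0638,0.1963,-0.0188,0,0,0],[-0.0775,0.24,-0.0188,0,0,0],[-0.0913,0.28,-0.0188,0,0,0],[-0.0988,0.305,-0.0188,0,0,0]]

```text
time_s: 27.7
position: [0.6384, -0.0842, 0.2889]
tcp_rot: [[0.576, 0.817, -0.002], [0.817, -0.576, -0.001], [-0.002, -0.001, -1.0]]
force: [-0.1, 0.9, -3.5]
opening: 0.773
grasp_force: 30.0
```

To row units: 0.075 m / 0.8 = 0.0938, 0.065 m / 0.8 = 0.0813.

Emit:
play_rows:
  motion:
    - [[0,0,0,0,0,0],[0,0,0.025,0,0,0],[0,0,0.0563,0,0,0],[0,0,0.0813,0,0,0],[0,0,0.0938,0,0,0],[0,0,0.0938,0,0,0],[0,0,0.0938,0,0,0]]

```text
time_s: 28.28
position: [0.6368, -0.0803, 0.2155]
tcp_rot: [[0.574, 0.819, -0.002], [0.819, -0.574, 0.001], [-0.001, -0.002, -1.0]]
force: [-0.2, -0.2, -2.7]
opening: 0.774
grasp_force: 30.0
```

```bash
python3 - <<'E'
from h import *
d=snap('wrist','w17.png'); rel(.639,-.0808,.1495,-35)
im=d['frame'].astype(int)
E
```

```text
rel [0.0005 0.0011 0.0674] wz -0.0 cur -35.0 q6 17.9 t 28.3333
```

To row units: 0.065 m / 0.8 = 0.0813, 0.002 m / 0.8 = 0.0025.

Emit:
play_rows:
  motion:
    - [[0.0025,0.0013,0.0125,0,0,0],[0.0025,0.0013,0.0275,0,0,0],[0.0025,0.0013,0.0425,0,0,0],[0.0025,0.0013,0.0575,0,0,0],[0.0025,0.0013,0.0688,0,0,0],[0.0025,0.0013,0.0763,0,0,0],[0.0025,0.0013,0.0813,0,0,0],[0.0025,0.0013,0.0813,0,0,0]]

```text
time_s: 29.0
position: [0.6393, -0.0797, 0.1513]
tcp_rot: [[0.574, 0.819, -0.001], [0.819, -0.574, 0.0], [-0.0, -0.001, -1.0]]
force: [-0.1, 0.1, -3.2]
opening: 0.775
grasp_force: 30.0
```

To row units: 0.003 m / 0.8 = 0.0038, 0.001 m / 0.8 = 0.0013.

Emit:
play_rows:
  motion:
    - [[0,0,0.0013,0,0,0],[0,0,0.0025,0,0,0],[0,0,0.0038,0,0,0],[0,0,0.0038,0,0,0]]

```text
time_s: 29.33
position: [0.6395, -0.0796, 0.1508]
tcp_rot: [[0.574, 0.819, 0.001], [0.819, -0.574, -0.0], [0.0, 0.001, -1.0]]
force: [-3.0, 0.8, 8.5]
opening: 0.777
grasp_force: 30.0
```

Emit:
play_rows:
  motion:
    - [[0,0,0,0,0,0],[0,0,0,0,0,0],[0,0,0,0,0,0],[0,0,0,0,0,0]]
  fingers: 0.08

```text
time_s: 29.67
position: [0.64, -0.08, 0.1487]
tcp_rot: [[0.574, 0.819, 0.001], [0.819, -0.574, -0.0], [0.0, 0.001, -1.0]]
force: [-0.0, 0.2, 1.1]
opening: 0.909
grasp_force: 0.0
```

To row units: -0.17 m / 0.8 = -0.2125, -0.08 m / 0.8 = -0.1.

Emit:
play_rows:
  motion:
    - [[0,0,-0.0188,0,0,0],[0,0,-0.0563,0,0,0],[0,0,-0.1,0,0,0],[0,0,-0.1375,0,0,0],[0,0,-0.175,0,0,0],[0,0,-0.2,0,0,0],[0,0,-0.2125,0,0,0]]

```text
time_s: 30.25
position: [0.6411, -0.0802, 0.3223]
tcp_rot: [[0.574, 0.819, 0.007], [0.819, -0.574, -0.002], [0.002, 0.006, -1.0]]
force: [-0.4, -0.2, -0.0]
opening: 0.921
grasp_force: 0.0
```

Emit:
play_rows:
  motion:
    - [[-0.025,0,0,0,0,0],[-0.0625,0,0,0,0,0],[-0.1063,0,0,0,0,0],[-0.15,0,0,0,0,0],[-0.1875,0,0,0,0,0],[-0.2063,0,0,0,0,0],[-0.2063,0,0,0,0,0],[-0.2063,0,0,0,0,0]]

```text
time_s: 30.92
position: [0.5442, -0.2153, 0.3177]
tcp_rot: [[0.576, 0.817, -0.001], [0.817, -0.576, 0.001], [0.001, -0.002, -1.0]]
force: [-0.3, -0.0, -0.4]
opening: 0.922
grasp_force: 0.0
```

```bash
python3 - <<'E'
from h import *
np.set_printoptions(precision=4,suppress=True)
d=snap('wrist','w18.png'); e=snap('side','s18.png'); print(bot.read_state()['position'])
T={'amber_bottle':(.639,-.0808),'white_bottle':(.506,-.0323),'dropper_bottle':(.5484,-.123),'square_bottle':(.5968,.0099)}
for c,dd in (('wrist',d),('side',e)):
  for n,p in T.items():
    B['t']=[(z+.068,r) for z,r in B[n]]
    for k in masks(c,n,(*p,.12),dd)[:1]: print(c,n,k,hullc(dd,'t',*p),fit('t',[(dd,k[1])],p)[0])
w=cv2.imread('pics/w18.png')[0:240,120:520]; s=cv2.resize(cv2.imread('pics/s18.png')[130:230,310:460],None,fx=3.2,fy=3.2,interpolation=cv2.INTER_CUBIC)
w=cv2.resize(w,(400,240)); o=np.zeros((600,500,3),np.uint8); o[:240,:400]=w; o[250:570,:480]=s[:320,:480]; cv2.imwrite('pics/fin.png',o)
E
```

```text
[ 0.545  -0.2141  0.318 ]
wrist white_bottle (0.65, array([165.6998,  42.4379]), np.uint64(4844)) (array([170.7233,  42.1817]), 4743.19011459755) [ 0.5021 -0.0298]
wrist dropper_bottle (0.63, array([267.5801,  99.1751]), np.uint64(1148)) (array([269.6743,  99.0069]), 1082.9791786429705) [ 0.5465 -0.1219]
side amber_bottle (0.81, array([385.3436, 155.7652]), np.uint64(1039)) (array([385.3192, 157.0724]), 1023.8305651939008) [ 0.6432 -0.0795]
side white_bottle (0.57, array([350.227 , 191.8364]), np.uint64(599)) (array([350.8473, 192.5133]), 661.2045767833479) [ 0.5074 -0.0301]
side dropper_bottle (0.8, array([388.8974, 193.1368]), np.uint64(234)) (array([389.2707, 193.5472]), 274.7286317104008) [ 0.5493 -0.1217]
side square_bottle (0.74, array([347.1398, 158.8832]), np.uint64(565)) (array([347.5318, 161.0286]), 655.272102816496) [0.6032 0.0134]
```

View pics/fin.png

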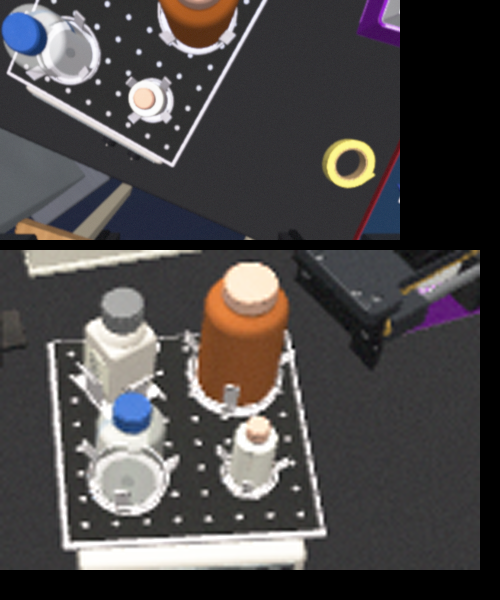

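```bash
python3 - <<'E'
from h import *
for c in('wrist','side','top'):
    d=snap(c); im=d['frame'].astype(int); m=(im[...,2]>im[...,0]+60)&(im[...,2]>110)
    u,v=proj(d,(.506,-.0323,.16)); k,l,st,ce=cv2.connectedComponentsWithStats(m.astype(np.uint8))
    i=1+np.argmin(np.linalg.norm(ce[1:]-[u,v],axis=1)); print(c,(u,v),ce[i],st[i,4], 'top/bottom of cap', proj(d,(.506,-.0323,.173)),proj(d,(.506,-.0323,.147)))
print(bot.read_state()['time_s'])
E
```

```text
wrist (np.float64(151.32946552934595), np.float64(35.43740028672679)) [141.3974359   33.02804487] 1248 top/bottom of cap [143.45149327  32.11630108] [158.5291556   38.47255758]
side (np.float64(351.73477582249564), np.float64(181.09232315250082)) [350.72268908 180.15966387] 119 top/bottom of cap [351.98186497 177.96145542] [351.49211853 184.16703484]
top (np.float64(329.1683746736265), np.float64(190.92254760420246)) [329.43137255 191.47058824] 51 top/bottom of cap [329.33057156 190.23226852] [329.00940202 191.59910499]
31.5667
```

All four bottles sit where they should, and the white one's cap is upright over its clamp. Handing in.

```bash
python3 -c "
from rig import bot
print(bot.hand_in())"
```

```text
the job is handed in; nothing more can be done
None
```

All four bottles stand upright and released in their matching clamps, pushed down to the base, with the square one's flat sides lined up with its clamp; the job was handed in at about 32 s.

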